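# Put the light-sensitive adhesive away in the dark tilt-out bin

## Robot

A 7-joint arm with a two-finger parallel gripper is mounted at the origin on the work surface. World frame = base frame: x ahead of the robot, y to its left, z up, the work surface at z = 0. Lengths are in mm, angles in rad, forces in N, time in s.
With the tool pointing down it reaches from about 425 to 950 mm from the base axis. Payload 16.7 kg.
Tool frame: the origin (TCP) lies at the very end of the fingers, on their centre line; the grasp point (between the pads) lies 19 mm behind it; z points along the fingers, y is the direction in which the jaws open and shut (so a half turn about z gives the same grasp; the last joint's range is limited). The gripper opens to 94 mm and grips with 3 to 60 N. Pads are 16 mm wide; open, the fingers measure 119 mm over their backs; the gripper's body (75 mm by 177 mm) begins 78 mm behind the grasp point.
Start: joints at [1.192, 0.426, 0.074, 1.606, -0.034, 1.111, -0.067], TCP at [153.724, -657.224, 205.467] pointing down, gripper open.
Joint ranges: [-2.85, 2.85], [-0.5, 2.14], [-1.23, 1.37], [0.21, 2.46], [-1.02, 4.16], [0.16, 2.05], [-2.73, 2.73]. Speed limits (rad/s): [1.89, 1.89, 2.39, 2.39, 3.01, 3.01, 3.01].

## Interface

Orientations are given as a 3x3 rotation matrix whose columns are the frame's x, y, z axes.
In Python, from bench import r gives the robot as it stands.
- The arm moves only by the tool carry_out, never from a script. Its argument "increments" is a list of rows, each a list of 4 numbers: the shift along the tool's x, y, z in mm, then the turn about the tool's z in degrees. In form: [[tx, ty, tz, roll], ...]. A call has exactly 5 rows; each row is the pose to reach, as a shift and turn from the pose commanded when the call began, along the tool's axes at that moment; what a row does not reach only later rows make up. A row lasts 1/12 s, in which the tool goes at most 41.7 mm and 7.16 degrees, less where a joint would pass 70% of its speed; a pose out of reach is approached as far as the arm can. A call with a gripper value outside its range is refused whole. "hand" is the opening, from 0 (shut) to 1 (fully open), set as the call begins (left out, the last holds). The fingers move at their own pace and stop on an object; the grip force is fixed at half the most. Time passes only in rows, so rows that repeat a pose let the fingers close, or fill a call up. It gives the time, the measured TCP pose, the force and the opening at its end, in the units of the state.
- r.state(): the state, without advancing time (a new reading comes with each control period).
- r.snapshot(name): name is "scene" or "top" or "wrist"; returns the picture (480x640x3 uint8, blue, green, red); there is no depth.
- r.camera_params(name): a dict with "fx", "fy", "cx", "cy" (pixels), "D" ([k1, k2, p1, p2, k3] as OpenCV has them; the pictures are not rectified), "R" (3x3) and "t" (3): a world point X has camera coordinates R X + t; the wrist camera has in their place "T_tool_cam" (4x4, takes a point from camera to tool coordinates, whose origin is the TCP and whose axes are the flange's). Camera axes: x right, y down, z forward; pixel columns grow to the right and rows downward; lengths in mm; the calibration is good to about 2 mm. A picture is of the moment at which its call begins: read the wrist's pose just before it. camera_params takes no time and is no camera call.
- r.sign_off(): hands the job in, once; it reports no verdict.
The state is a dict: "time_s": time; "qpos": joint angles; "joint_velocities": joint speeds; "joint_efforts": joint torques, N m; "position": TCP position; "tool_rot": TCP orientation; "contact_force": force on the tool from outside, world axes, zero at the start; "torque": the same for the moment, N m; "gripper_width": finger opening in mm.
Only numpy, scipy, OpenCV 4.12 (cv2) and the standard library are available. Lean on these libraries where they do the work, as an engineer would, in place of code of your own. Each camera call takes 0.05 s, during which the arm holds its last target. There are 200 camera calls.

## Task

The light-curing glue must not stand in the light: tip the solid-fronted bin (not the one with the clear window) all the way forward by its bar, take the slim bottle with the pointed nozzle out of the partitioned carton and lower it into that bin without dropping it, then push the bin back until it clicks fully shut. Leave the window bin shut, the can and the jar standing in their carton, and everything else where it is.

Things in the scene. Friction and masses are not known exactly. Their poses are not given: they have to be found in the camera images.
- bin (a joint): tilt (rad) of the solid-fronted bin (no window, in an opaque grey case) about a pivot along its bottom front edge: 0 shut, 0.68 fully forward at its stop. A sprung catch holds it shut: about 10 N at the bar pulls it out or pushes it home; below the click at 0.04 it is drawn to 0. Above 0.08 it is free, and stays at whatever angle it is left (about 2 N at the bar moves it).
- bin_hinge (a point): fixed: middle of the solid-fronted bin's pivot, at the foot of its case's front face, 26 mm above the table. x points level into the case, y along the pivot, z up. Case 150 wide, 135 deep, its top 166 mm above this point. Tipping the bin by angle a takes its point (x, z) in this frame to (x cos a - z sin a, x sin a + z cos a).
- bin_bar (a point): middle of the steel pull bar of the solid-fronted bin; moves with the bin. With the bin shut it is 44 mm in front of the panel's face and 142 mm above the pivot. Bar 8 mm thick, 100 mm long along y, on an 8 mm post at each end: 40 mm free between bar and panel, open from above. Axes are the bin's: shut, x points into the case, z up.
- bin_inside (a point): point in the solid-fronted bin, mid-width, 50 mm behind the panel's front face and 50 mm above the pivot when shut; turns with the bin, axes as for the bar. Bin (shut): open on top, walls 4 mm, inside width 130, front panel 150 high with its face on the pivot's plane, floor at pivot height 95 deep, back wall 85 high, sides sloping between.
- winbin (a joint): tilt (rad) of the other bin, which has a clear window in its front, a clear case and steel fittings inside; otherwise like the solid-fronted one and beside it on the same 12 mm board (centres 160 mm apart, either may be left or right). 0 = shut. To be left shut.
- winbin_bar (a point): middle of the pull bar of the window bin.
- bottle_mid (a point): centre (half-way up) of the glue bottle: slim black plastic bottle with a paper band, 32 mm diameter up to 80 mm, then narrowing to a pointed nozzle, 112 mm high in all, about 80 g. z along its axis to the nozzle. It stands upright in one cell of the carton, its underside 5 mm above the table.
- bottle: the same glue bottle; origin at the centre of its underside.
- carton: open cardboard carton, fixed, 196 x 196 mm, 100 mm high, origin under its centre, walls 4 mm, floor 5 mm. Two crossed dividers, 3 mm thick, tops 75 mm above the table, make four cells 92 mm square along the carton's x and y, centred 47.5 mm either way from its centre. One is empty; bottle, can and jar stand in the others, in any order.
- can: aluminium spray can, 52 mm diameter, 118 mm high, standing in the carton; origin under its centre. Leave it standing.
- jar: white screw jar, 56 mm diameter, 70 mm high, standing in the carton; origin under its centre. Leave it standing.
- tape: roll of tape lying flat, 84 mm outer diameter, 25 mm high; origin under its centre.
- lifter: glass suction lifter, 110 mm rubber cup with a handle, 68 mm high; origin under its centre.
- clamp: aluminium corner clamp with a black knob, about 90 x 90 mm and 70 mm high; origin under its long arm.
- cleaner: white bottle of glass cleaner, 68 mm diameter, 190 mm high; origin under its centre.
Not all that is in view belongs to the job. There is more than one size of the jar; the one meant has the size given above. Of the things shaped like the bottle, the black one is meant.

How it is judged (in metres and radians):
On the way, in this order (a step that is already met when the one before it is completed fails the run):
1. the solid-fronted bin is tipped well forward (value of joint bin above 0.55 rad), for 0.2 s.
2. the glue bottle is in the tipped bin, let go of (x of bottle_mid in the frame of bin_inside between -0.05 and 0.045 m and y of bottle_mid in the frame of bin_inside between -0.069 and 0.069 m and z of bottle_mid in the frame of bin_inside between -0.05 and 0.065 m and contact force between the fingers and bottle below 0.1 N and value of joint bin above 0.3 rad), for 0.2 s.
3. the bin is shut past its click with the bottle in it (x of bottle_mid in the frame of bin_inside between -0.05 and 0.045 m and y of bottle_mid in the frame of bin_inside between -0.069 and 0.069 m and z of bottle_mid in the frame of bin_inside between -0.05 and 0.065 m and value of joint bin below 0.03 rad), for 0.2 s.
At the end, for the whole second after the job is handed in: The bottle lies or stands at rest (under 0.03 m/s) with its centre within the walls of the solid-fronted bin, that bin is shut past its click (angle under 0.03 rad), the window bin is shut (under 0.03 rad), and the can and the jar stand upright (within 0.3 rad) in the carton (all of step 3 and value of joint winbin below 0.03 rad and linear speed of bottle below 0.03 m/s and angle between each of can, jar's own z axis and vertical below 0.3 rad); the robot touches nothing.
It fails at once if the window bin is pulled open (over 0.1 rad) (value of joint winbin above 0.1 rad).
It fails at once if the bottle is dropped: it moves faster than 1.5 m/s while not held (linear speed of bottle above 1.5 m/s and contact force between the fingers and bottle below 0.1 N).
It fails at once if the can or the jar is tipped over (0.6 rad) or moved over 60 mm (angle between any of can, jar's own z axis and vertical above 0.6 rad or distance of any of can, jar from where it was at the start of the episode above 0.06 m).
It fails at once if another loose thing is moved by more than 40 mm: the tape, lifter, clamp or cleaner (distance of any of tape, lifter, clamp, cleaner from where it was at the start of the episode above 0.04 m).
It also fails if it takes over 72 s, if anything falls off the work surface, if the arm or the gripper's body presses on something with over 40 N, if the wrist force passes 120 N, or if a joint passes its speed limit or range.

## Working session

There is one attempt and no reset: what is moved stays moved. The work goes in short steps, Python scripts to look and compute and a tool call to move; the robot and the scene stay as the last step left them, time stands still between calls to the robot, and variables do not carry over. Pictures are saved under pics/ and viewed, about 8 in all and at most 12, crops included, and the job is handed in when it is done.

Besides the shell and the picture viewer there is one more tool, called after "Emit:" in YAML: its name, and indented under it one key for each argument. carry_out: Moves the arm, as the interface text tells. Its arguments: {"type":"object","properties":{"increments":{"type":"array","items":{"type":"array","items":{"type":"number"}}},"hand":{"type":"number"}},"required":["increments"]}

```bash
ls; mkdir -p pics
python3 - <<'E'
from bench import r
import cv2,numpy as np
np.set_printoptions(precision=3,suppress=True)
s=r.state();print(s)
for n in("scene","top","wrist"):
    cv2.imwrite(f"pics/{n}0.png",r.snapshot(n));print(n,r.camera_params(n))
E
```

```text
pics
{'time_s': 0.0, 'qpos': array([ 1.191,  0.427,  0.074,  1.607, -0.034,  1.111, -0.067]), 'joint_velocities': array([ 0.   , -0.001,  0.001,  0.001, -0.001,  0.   , -0.   ]), 'joint_efforts': array([  0.004, -93.582,   3.668, -45.42 ,  -0.049,   0.02 ,   0.   ]), 'position': array([ 153.664, -656.852,  204.829]), 'tool_rot': array([[ 0.974,  0.228, -0.   ],
       [ 0.228, -0.974,  0.001],
       [-0.   , -0.001, -1.   ]]), 'contact_force': array([-1.078,  0.94 , -0.306]), 'torque': array([0.012, 0.011, 0.015]), 'gripper_width': 94.0574092470626}
scene {'fx': 603.3081403843213, 'fy': 603.3081403843213, 'cx': 327.46990128348943, 'cy': 232.3125988896625, 'D': array([-0.086,  0.   ,  0.   ,  0.   ,  0.   ]), 'R': array([[-0.641,  0.767,  0.002],
       [ 0.547,  0.459, -0.7  ],
       [-0.538, -0.448, -0.714]]), 't': array([ 436.44 , -188.751, 1594.714])}
top {'fx': 548.6483292969076, 'fy': 548.6483292969076, 'cx': 317.64021939911083, 'cy': 242.02393155609877, 'D': array([-0.146,  0.   ,  0.   ,  0.   ,  0.   ]), 'R': array([[-0.029, -1.   , -0.013],
       [-0.986,  0.03 , -0.166],
       [ 0.167,  0.008, -0.986]]), 't': array([ -34.743,  607.96 , 1446.229])}
wrist {'fx': 344.2951319941698, 'fy': 344.2951319941698, 'cx': 319.7190320203248, 'cy': 232.49881355184138, 'D': array([0.02, 0.  , 0.  , 0.  , 0.  ]), 'T_tool_cam': array([[   0.   ,   -0.971,   -0.24 ,   69.815],
       [   1.   ,    0.   ,    0.001,   -0.07 ],
       [  -0.001,   -0.24 ,    0.971, -179.485],
       [   0.   ,    0.   ,    0.   ,    1.   ]])}
```

View pics/scene0.png

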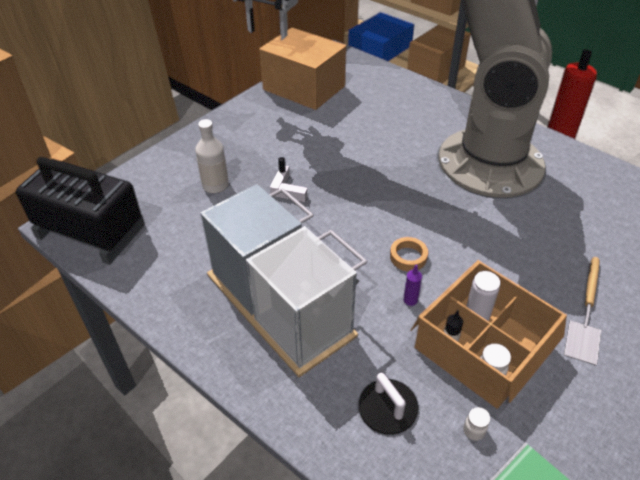

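View pics/top0.png

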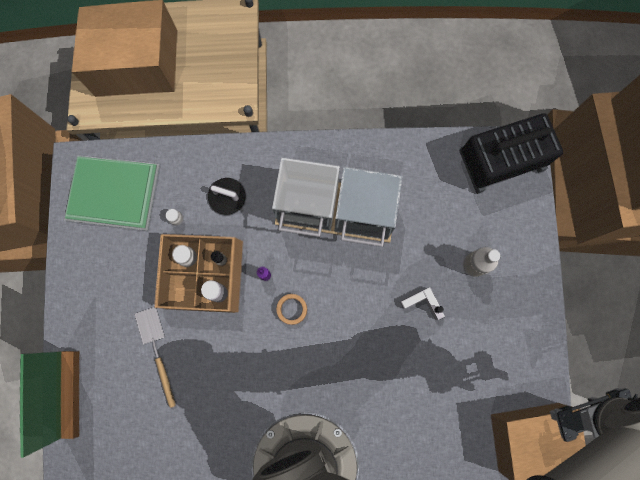

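```bash
python3 - <<'E'
import cv2,numpy as np
t=cv2.imread("pics/top0.png");s=cv2.imread("pics/scene0.png")
a=cv2.resize(t[150:280,260:420],(738,600))[:, :]
a=cv2.resize(t[150:300,150:420],None,fx=2.9,fy=2.9,interpolation=cv2.INTER_CUBIC)
cv2.imwrite("pics/c1.png",a);print(a.shape)
E
cat > h.py <<'E'
from bench import r
import cv2,numpy as np
np.set_printoptions(precision=1,suppress=True)
def ray(n,uv,st=None):
    """camera centre and world directions for pixels"""
    p=r.camera_params(n)
    K=np.array([[p['fx'],0,p['cx']],[0,p['fy'],p['cy']],[0,0,1]])
    x=cv2.undistortPoints(np.array(uv,float).reshape(-1,1,2),K,p['D']).reshape(-1,2)
    d=np.c_[x,np.ones(len(x))]
    if n=='wrist':
        T=np.eye(4);T[:3,:3]=st['tool_rot'];T[:3,3]=st['position'];T=T@p['T_tool_cam']
        return T[:3,3],d@T[:3,:3].T
    R=np.array(p['R']);return -R.T@p['t'],d@R
def onz(n,uv,z,st=None):
    c,d=ray(n,uv,st);z=np.broadcast_to(z,len(d))
    return c+d*((z-c[2])/d[:,2])[:,None]
def proj(n,X,st=None):
    p=r.camera_params(n);K=np.array([[p['fx'],0,p['cx']],[0,p['fy'],p['cy']],[0,0,1]])
    if n=='wrist':
        T=np.eye(4);T[:3,:3]=st['tool_rot'];T[:3,3]=st['position'];T=np.linalg.inv(T@p['T_tool_cam']);R,t=T[:3,:3],T[:3,3]
    else: R,t=np.array(p['R']),np.array(p['t'])
    return cv2.projectPoints(np.array(X,float).reshape(-1,1,3),cv2.Rodrigues(R)[0],t,K,p['D'])[0].reshape(-1,2)
E
```

```text
(435, 783, 3)
```

View pics/c1.png

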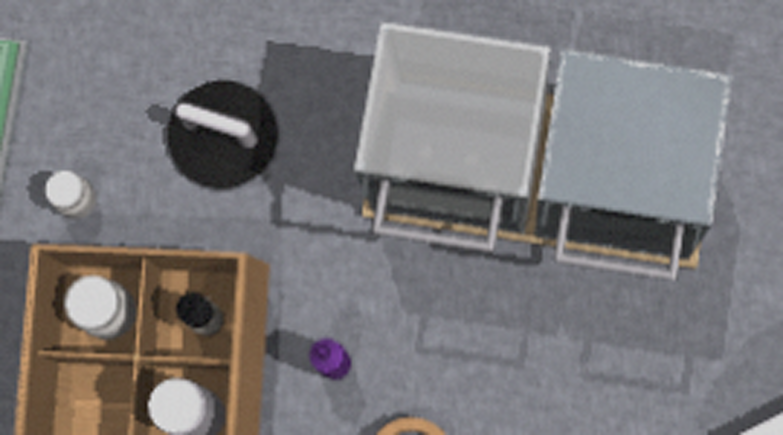

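Run:
```python
from h import *
f=lambda L:[(150+a/2.9,150+b/2.9) for a,b in L]
print('bars',onz('top',f([(559,260),(677,274),(377,231),(496,245)]),168))
print('case top R: bl br fr fl',onz('top',f([(562,53),(729,77),(712,222),(545,199)]),192))
print('case top L',onz('top',f([(382,25),(549,47),(528,194),(359,171)]),192))
print('carton top',onz('top',f([(36,247),(241,254),(268,263)]),[100,100,100]))
print('carton px',onz('top',[(161,234),(240,237),(237,312),(154,309)],100))
print('dividers cross',onz('top',f([(138,355),(145,258),(240,360),(38,352)]),75))
print('bottle tip',onz('top',f([(193,306)]),100))
print('scene bottle',onz('scene',[(455,310),(455,327)],[117,85]))
print('tape',onz('top',[(292,309)],20),'purple',onz('top',f([(330,358)]),60),'lifter',onz('top',f([(222,135)]),20),'can/jar',onz('top',f([(95,303),(180,406)]),[120,73]))
print(onz('top',f([(95,303),(180,406)]),[73,123]))
```

```text
bars [[ 590.9 -117.   168. ]
 [ 575.5 -218.7  168. ]
 [ 621.4   40.4  168. ]
 [ 605.8  -62.8  168. ]]
case top R: bl br fr fl [[ 769.9 -125.5  192. ]
 [ 744.  -270.3  192. ]
 [ 615.7 -248.3  192. ]
 [ 640.2 -106.   192. ]]
case top L [[ 800.7   31.2  192. ]
 [ 775.7 -114.4  192. ]
 [ 645.   -91.6  192. ]
 [ 669.9   53.2  192. ]]
carton top [[629.8 362.8 100. ]
 [617.2 170.8 100. ]
 [608.1 146.  100. ]]
carton px [[633.2 366.8 100. ]
 [618.2 152.4 100. ]
 [420.3 161.7 100. ]
 [432.8 382.8 100. ]]
dividers cross [[529.7 271.7  75. ]
 [620.8 265.6  75. ]
 [522.5 176.3  75. ]
 [535.  366.7  75. ]]
bottle tip [[570.4 215.2 100. ]]
scene bottle [[574.2 216.9 117. ]
 [584.2 228.9  85. ]]
tape [[428.2  22.9  20. ]] purple [[523.8  94.5  60. ]] lifter [[751.  202.7  20. ]] can/jar [[572.7 301.1 120. ]
 [481.6 232.7  73. ]]
[[579.9 313.3  73. ]
 [477.4 222.5 123. ]]
```

```bash
cat >> h.py <<'E'
def yaw(R): return np.degrees(np.arctan2(R[1,1],R[0,1]))   # heading of tool y
def plan(p,y,tp,ty,step=38,rstep=7,n=None):
    """print calls of 5 rows from TCP p, tool-y heading y (deg) to tp,ty; tool pointing down"""
    p=np.array(p,float);tp=np.array(tp,float);k=max(np.linalg.norm(tp-p)/step,abs(ty-y)/rstep)
    k=n or int(np.ceil(k/5)) ;P=[p+(tp-p)*i/k for i in range(k+1)];Y=[y+(ty-y)*i/k for i in range(k+1)]
    for i in range(k):
        a=np.radians(Y[i]);ey=np.array([np.cos(a),np.sin(a),0]);ez=np.array([0,0,-1.]);ex=np.cross(ey,ez)
        d=P[i+1]-P[i];d=np.array([d@ex,d@ey,d@ez,-(Y[i+1]-Y[i])])
        print('[%s]'%','.join('[%g,%g,%g,%g]'%tuple(np.round(d*j/5,1)) for j in range(1,6)))
    return P,Y
E
python3 - <<'E'
from h import *
s=r.state();plan(s['position'],yaw(s['tool_rot']),(480,-150,300),80.4)
E
```

```text
[[17.3,-16.8,-3.8,-6.3],[34.7,-33.5,-7.6,-12.6],[52,-50.3,-11.4,-18.9],[69.3,-67.1,-15.2,-25.2],[86.6,-83.9,-19,-31.4]]
[[23.5,-5.3,-3.8,-6.3],[47.1,-10.5,-7.6,-12.6],[70.6,-15.8,-11.4,-18.9],[94.1,-21.1,-15.2,-25.2],[117.7,-26.3,-19,-31.4]]
[[22.8,7.8,-3.8,-6.3],[45.6,15.6,-7.6,-12.6],[68.5,23.4,-11.4,-18.9],[91.3,31.1,-15.2,-25.2],[114.1,38.9,-19,-31.4]]
[[15.4,18.5,-3.8,-6.3],[30.8,37.1,-7.6,-12.6],[46.2,55.6,-11.4,-18.9],[61.6,74.2,-15.2,-25.2],[77.1,92.7,-19,-31.4]]
[[3.5,23.9,-3.8,-6.3],[6.9,47.7,-7.6,-12.6],[10.4,71.6,-11.4,-18.9],[13.9,95.5,-15.2,-25.2],[17.4,119.3,-19,-31.4]]
```

Candidates, by top-view pixel:
- **Bottle:** the black one in the carton at (217,256) or the purple one outside it at (263,273). I want the black one.
- **Bin:** the grey opaque box at (370,197), or the see-through case with fittings at (307,190). I want the grey one, and I'll check its front in a close wrist view before touching it.
- **Can and jar:** carton tops at (182,255) and (212,290). The small jar outside at (173,216) isn't involved.

Emit:
carry_out:
  increments:
    - [17,-17,-4,-6]
    - [35,-34,-8,-12.5]
    - [52,-50,-11,-19]
    - [69,-67,-15,-25]
    - [87,-84,-19,-31.5]
  hand: 0

```text
time_s: 0.57
position: [219.5, -554.5, 224.4]
tool_rot: [[0.708, 0.706, -0.0], [0.706, -0.708, 0.0], [0.0, -0.001, -1.0]]
contact_force: [0.0, -0.1, -0.4]
gripper_width: 63.8
```

Emit:
carry_out:
  increments:
    - [23.5,-5,-4,-6]
    - [47,-10.5,-8,-12.5]
    - [71,-16,-11,-19]
    - [94,-21,-15,-25]
    - [118,-26,-19,-31.5]

```text
time_s: 0.98
position: [285.2, -453.1, 243.5]
tool_rot: [[0.234, 0.972, -0.0], [0.972, -0.234, 0.0], [0.0, -0.0, -1.0]]
contact_force: [0.8, 0.2, 0.7]
gripper_width: 30.7
```

Emit:
carry_out:
  increments:
    - [23,8,-4,-6]
    - [46,16,-8,-12.5]
    - [68,23,-11,-19]
    - [91,31,-15,-25]
    - [114,39,-19,-31.5]

```text
time_s: 1.4
position: [350.3, -351.7, 262.6]
tool_rot: [[-0.308, 0.951, -0.0], [0.951, 0.308, 0.0], [0.0, -0.0, -1.0]]
contact_force: [0.6, 0.7, -0.1]
gripper_width: 0.8
```

Tracking is good.

Emit:
carry_out:
  increments:
    - [15,18.5,-4,-6]
    - [31,37,-8,-12.5]
    - [46,56,-11,-19]
    - [62,74,-15,-25]
    - [77,93,-19,-31.5]

```text
time_s: 1.82
position: [415.6, -250.1, 281.6]
tool_rot: [[-0.76, 0.65, -0.0], [0.65, 0.76, -0.0], [0.0, -0.0, -1.0]]
contact_force: [0.3, -0.3, 0.5]
gripper_width: 0.4
```

Emit:
carry_out:
  increments:
    - [3,24,-4,-6]
    - [7,48,-8,-12.5]
    - [10,72,-11,-19]
    - [14,95,-15,-25]
    - [17,119,-19,-31.5]

```text
time_s: 2.23
position: [480.5, -149.0, 300.6]
tool_rot: [[-0.988, 0.157, -0.0], [0.157, 0.988, -0.0], [0.0, -0.0, -1.0]]
contact_force: [0.5, -1.5, -0.2]
gripper_width: 0.5
```

Run:
```python
from h import *
import pickle
s=r.state();cv2.imwrite("pics/w1.png",r.snapshot('wrist'));pickle.dump(s,open('w1.pkl','wb'));print(s['position'],yaw(s['tool_rot']),s['qpos'])
```

```text
[ 480.5 -149.   300.6] 80.9455753427236 [ 0.8  0.1 -0.6  1.8  0.1  1.2  1.5]
```

View pics/w1.png

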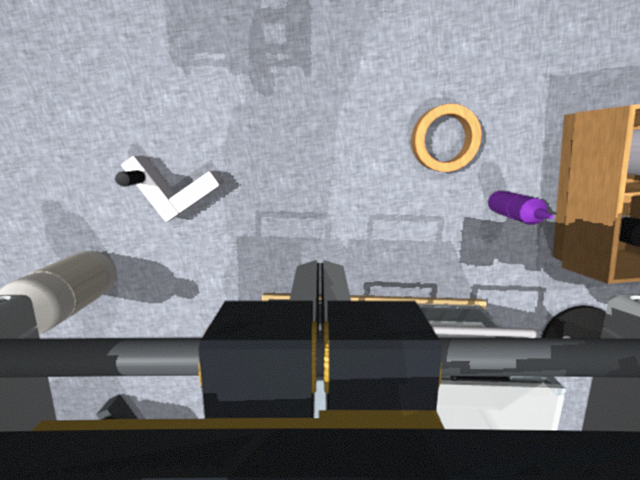

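Run:
```python
import cv2,numpy as np
s=cv2.imread("pics/scene0.png")[180:370,195:375];w=cv2.imread("pics/w1.png")[280:420,200:640]
a=cv2.resize(s,None,fx=3.15,fy=3.15,interpolation=cv2.INTER_CUBIC)
cv2.imwrite("pics/c2.png",a)
```

```text
(no output)
```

View pics/c2.png

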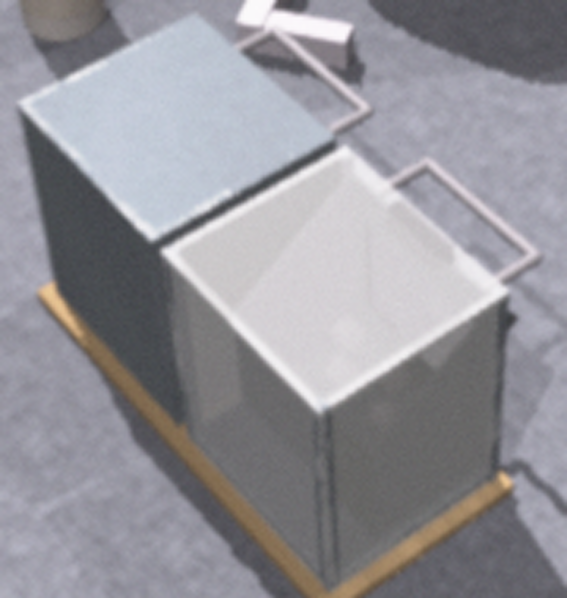

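The crop settles it. The near box is see-through with fittings inside, so it's the window bin. The opaque grey one, top-view bar around (343–383, 239–244), is the target. Next I refine its frame from both views.

Run:
```python
from h import *
print(onz('scene',[(280.7,189.5),(312.5,214.3)],168))
g=lambda L:[(195+a/3.15,180+b/3.15) for a,b in L]
print('case top',onz('scene',g([(195,14),(22,103),(155,240),(333,143)]),192))
c=np.array([628,-177,26.]);
s=r.state()
ex=np.array([.986,-.167,0]);bar=c-44*ex;bar[2]=168;print(bar)
# hook entry: 22 mm behind bar centre
e=c-23*ex;
P,Y=plan(s['position'],80.9,(e[0],e[1],215),80.4)
print(e)
```

```text
[[ 576.6 -214.8  168. ]
 [ 590.4 -114.8  168. ]]
case top [[ 615.6 -243.4  192. ]
 [ 744.7 -267.   192. ]
 [ 772.2 -121.5  192. ]
 [ 646.7  -95.4  192. ]]
[ 584.6 -169.7  168. ]
[[-25,-1.7,17.3,0.1],[-50.1,-3.5,34.6,0.2],[-75.1,-5.2,51.9,0.3],[-100.2,-6.9,69.3,0.4],[-125.2,-8.6,86.6,0.5]]
[ 605.3 -173.2   26. ]
```

Emit:
carry_out:
  increments:
    - [-26,0,10,0]
    - [-52,-1,25,0]
    - [-78,-1,45,0]
    - [-104,-2,65,0]
    - [-128,-2,80,0]
  hand: 0

```text
time_s: 2.7
position: [607.0, -173.3, 218.4]
tool_rot: [[-0.987, 0.163, -0.001], [0.163, 0.987, 0.0], [0.001, 0.0, -1.0]]
contact_force: [-0.8, 0.1, 0.5]
gripper_width: 0.7
```

Emit:
carry_out:
  increments:
    - [0,0,16,0]
    - [0,0,32,0]
    - [0,0,48,0]
    - [0,0,64,0]
    - [0,0,76,0]

```text
time_s: 3.12
position: [605.6, -172.9, 142.8]
tool_rot: [[-0.987, 0.163, -0.001], [0.163, 0.987, 0.0], [0.001, 0.0, -1.0]]
contact_force: [0.6, -0.2, 0.2]
gripper_width: 0.6
```

Run:
```python
from h import *
s=r.state();print(s['position'],yaw(s['tool_rot']),s['contact_force'])
a=r.snapshot('top')[170:270,250:420];b=r.snapshot('scene')[150:300,190:390]
cv2.imwrite("pics/c3.png",np.hstack([cv2.resize(a,(400,300),interpolation=3),cv2.resize(b,(400,300),interpolation=3)]))
```

```text
[ 605.6 -172.9  142.8] 80.63457279215739 [ 0.6 -0.2  0.2]
```

View pics/c3.png

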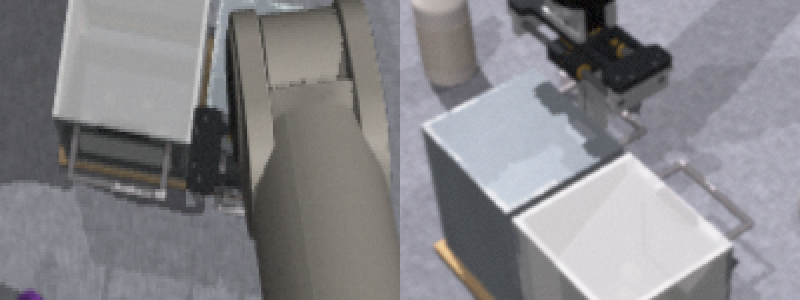

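Closed fingers are inside the bar loop with no contact. Pulling now along the arc (+x tool is outward).

Emit:
carry_out:
  increments:
    - [4,0,0,0]
    - [8,0,0,0]
    - [12,0,1,0]
    - [16,0,2,0]
    - [20,0,4,0]

```text
time_s: 3.63
position: [591.1, -170.2, 143.5]
tool_rot: [[-0.987, 0.163, 0.011], [0.163, 0.987, -0.002], [-0.011, 0.0, -1.0]]
contact_force: [8.1, -0.9, 5.8]
gripper_width: 0.8
```

Emit:
carry_out:
  increments:
    - [8,0,3,0]
    - [16,0,7,0]
    - [24,0,11,0]
    - [32,0,16,0]
    - [39,0,22,0]

```text
time_s: 4.05
position: [547.1, -163.2, 118.3]
tool_rot: [[-0.987, 0.162, 0.0], [0.162, 0.987, -0.0], [-0.0, -0.0, -1.0]]
contact_force: [1.2, -0.1, 0.9]
gripper_width: 0.4
```

Run:
```python
from h import *
s=r.state();print(s['position'],yaw(s['tool_rot']),s['contact_force'])
a=r.snapshot('top')[170:270,250:420];b=r.snapshot('scene')[150:300,190:390]
cv2.imwrite("pics/c4.png",np.hstack([cv2.resize(a,(400,300),interpolation=3),cv2.resize(b,(400,300),interpolation=3)]))
```

```text
[ 547.1 -163.2  118.3] 80.66032224070501 [ 1.2 -0.1  0.9]
```

Emit:
carry_out:
  increments:
    - [7,0,6,0]
    - [14,0,12,0]
    - [21,0,18,0]
    - [27,0,24,0]
    - [32,0,30,0]

```text
time_s: 4.57
position: [518.7, -158.0, 88.3]
tool_rot: [[-0.987, 0.162, 0.006], [0.162, 0.987, 0.0], [-0.006, 0.001, -1.0]]
contact_force: [22.6, -2.9, -16.0]
gripper_width: 0.5
```

Run:
```python
from h import *
s=r.state();print(s['position'],yaw(s['tool_rot']),s['contact_force'])
a=r.snapshot('top')[170:270,250:420];b=r.snapshot('scene')[150:300,190:390]
cv2.imwrite("pics/c4.png",np.hstack([cv2.resize(a,(400,300),interpolation=3),cv2.resize(b,(400,300),interpolation=3)]))
```

```text
[ 518.7 -158.    88.3] 80.67633877915489 [ 22.6  -2.9 -16. ]
```

The bin is at its stop. I back off 4 mm to relieve it, then lift out.

Emit:
carry_out:
  increments:
    - [-4,0,0,0]
    - [-7,0,0,0]
    - [-7,0,-20,0]
    - [-7,0,-45,0]
    - [-7,0,-75,0]

```text
time_s: 5.08
position: [522.0, -158.8, 162.8]
tool_rot: [[-0.987, 0.162, -0.003], [0.162, 0.987, 0.001], [0.004, 0.001, -1.0]]
contact_force: [0.4, -0.1, 0.8]
gripper_width: 0.5
```

Run:
```python
from h import *
s=r.state();print(s['position'],yaw(s['tool_rot']),s['contact_force'])
# bottle look pose: camera over carton, bottle visible in front of fingers
y=81+5
p=s['position']
plan(p,80.7,(470,215,270),86)
```

```text
[ 522.  -158.8  162.8] 80.67912476320535 [ 0.4 -0.1  0.8]
[[7.4,24,-7.1,-0.4],[14.9,48.1,-14.3,-0.7],[22.3,72.1,-21.4,-1.1],[29.8,96.1,-28.6,-1.4],[37.2,120.2,-35.7,-1.8]]
[[6.7,24.3,-7.1,-0.4],[13.4,48.5,-14.3,-0.7],[20.1,72.8,-21.4,-1.1],[26.8,97,-28.6,-1.4],[33.5,121.3,-35.7,-1.8]]
[[6,24.4,-7.1,-0.4],[11.9,48.9,-14.3,-0.7],[17.9,73.3,-21.4,-1.1],[23.8,97.8,-28.6,-1.4],[29.8,122.2,-35.7,-1.8]]
```

Run:
```python
from h import *
s=r.state();plan(s['position'],80.7,(640,216,255),86,step=40)
```

```text
[[-3.7,25.9,-6.1,-0.4],[-7.5,51.9,-12.3,-0.7],[-11.2,77.8,-18.4,-1.1],[-14.9,103.7,-24.6,-1.4],[-18.6,129.7,-30.7,-1.8]]
[[-4.5,25.8,-6.1,-0.4],[-9.1,51.6,-12.3,-0.7],[-13.6,77.4,-18.4,-1.1],[-18.1,103.2,-24.6,-1.4],[-22.6,129,-30.7,-1.8]]
[[-5.3,25.7,-6.1,-0.4],[-10.6,51.3,-12.3,-0.7],[-16,77,-18.4,-1.1],[-21.3,102.6,-24.6,-1.4],[-26.6,128.3,-30.7,-1.8]]
```

Emit:
carry_out:
  increments:
    - [0,12,-25,0]
    - [-3,38,-45,-0.5]
    - [-8,70,-60,-1]
    - [-13,100,-75,-1.5]
    - [-18,130,-92,-2]
  hand: 0.6

```text
time_s: 5.5
position: [561.7, -32.7, 255.8]
tool_rot: [[-0.992, 0.128, -0.001], [0.128, 0.992, -0.0], [0.001, -0.001, -1.0]]
contact_force: [1.0, 0.1, 0.1]
gripper_width: 30.0
```

Emit:
carry_out:
  increments:
    - [-4.5,26,0,0]
    - [-9,52,0,-0.5]
    - [-14,77,0,-1]
    - [-18,103,0,-1.5]
    - [-23,129,0,-2]

```text
time_s: 5.92
position: [601.2, 92.1, 255.0]
tool_rot: [[-0.996, 0.093, -0.001], [0.093, 0.996, -0.001], [0.001, -0.001, -1.0]]
contact_force: [-0.3, 0.6, 0.1]
gripper_width: 56.2
```

Emit:
carry_out:
  increments:
    - [-5,26,0,0]
    - [-10,52,0,-0.5]
    - [-16,77,0,-1]
    - [-21,103,0,-1.3]
    - [-27,128,0,-1.3]

```text
time_s: 6.33
position: [640.0, 217.2, 254.8]
tool_rot: [[-0.998, 0.07, -0.001], [0.07, 0.998, -0.001], [0.001, -0.001, -1.0]]
contact_force: [0.0, -0.1, 0.5]
gripper_width: 56.5
```

Run:
```python
from h import *
import pickle
s=r.state();w=r.snapshot('wrist');pickle.dump(s,open('w2.pkl','wb'));print(s['position'],yaw(s['tool_rot']),s['qpos'],s['gripper_width'])
t=r.snapshot('top');cv2.imwrite('pics/t2.png',t);cv2.imwrite('pics/w2.png',w)
cv2.imwrite('pics/c5.png',np.hstack([cv2.resize(w[:300],(640,300)),np.vstack([cv2.resize(t[170:270,330:410],(160,200),interpolation=3),np.zeros((100,160,3),np.uint8)])]))
```

```text
[640.  217.2 254.8] 85.98939082916863 [ 0.1  0.5 -0.7  1.5  0.3  1.3  0.8] 56.51729591477225
```

View pics/c5.png

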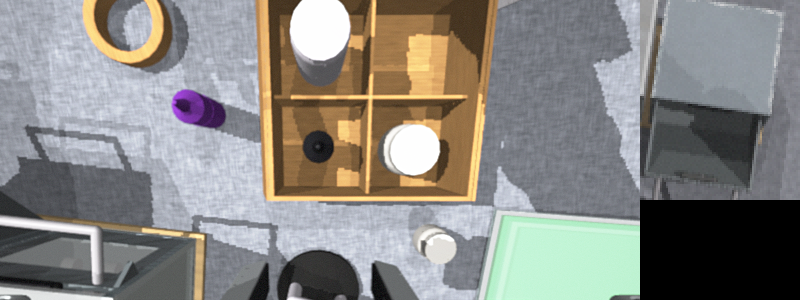

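The wrist view shows the bottle nearly straight below at (318.5,147). The divider cross is at (368,98), the can at (320,30) and the jar at (412,149). The inset shows the solid bin tipped open. Locating the bottle next.

Run:
```python
from h import *
import pickle
s=pickle.load(open('w2.pkl','rb'))
print(onz('wrist',[(318.5,147)]*2,[85,117],s))
print('div',onz('wrist',[(368,98),(366,192),(276,98)],75,s)) 
b=onz('wrist',[(318.5,147)],100,s)[0]
plan(s['position'],86,(b[0],b[1],160),86)
```

```text
[[570.7 220.6  85. ]
 [570.8 220.7 117. ]]
div [[527.9 272.1  75. ]
 [619.6 266.8  75. ]
 [521.6 182.3  75. ]]
[[13.9,-0.3,19,-0],[27.7,-0.5,37.9,-0],[41.6,-0.8,56.9,-0],[55.5,-1.1,75.9,-0],[69.3,-1.3,94.8,-0]]
```

Emit:
carry_out:
  increments:
    - [17,0,15,0]
    - [34,-1,32,0]
    - [52,-2,50,0]
    - [69,-2,72,0]
    - [69,-2,90,0]

```text
time_s: 6.85
position: [568.1, 218.5, 164.2]
tool_rot: [[-0.998, 0.069, -0.001], [0.069, 0.998, -0.001], [0.001, -0.001, -1.0]]
contact_force: [-0.4, 0.3, 1.5]
gripper_width: 56.8
```

Emit:
carry_out:
  increments:
    - [0,0,22,0]
    - [0,0,46,0]
    - [0,0,70,0]
    - [0,0,92,0]
    - [0,0,110,0]

```text
time_s: 7.27
position: [570.4, 217.8, 53.5]
tool_rot: [[-0.997, 0.071, -0.002], [0.071, 0.997, -0.001], [0.002, -0.001, -1.0]]
contact_force: [0.8, -0.2, 0.1]
gripper_width: 56.3
```

Emit:
carry_out:
  increments:
    - [0,0,0,0]
    - [0,0,0,0]
    - [0,0,0,0]
    - [0,0,0,0]
    - [0,0,0,0]
  hand: 0

```text
time_s: 7.68
position: [572.0, 219.1, 56.8]
tool_rot: [[-0.998, 0.071, 0.002], [0.071, 0.998, 0.0], [-0.002, 0.001, -1.0]]
contact_force: [-0.6, -0.3, 4.6]
gripper_width: 31.3
```

Gripped at 31.3 mm. Lifting.

Emit:
carry_out:
  increments:
    - [0,0,-12,0]
    - [0,0,-30,0]
    - [0,0,-55,0]
    - [0,0,-80,0]
    - [0,0,-105,0]

```text
time_s: 8.1
position: [571.2, 219.1, 162.9]
tool_rot: [[-0.998, 0.07, 0.0], [0.07, 0.998, 0.0], [-0.0, 0.0, -1.0]]
contact_force: [0.4, -0.1, -0.5]
gripper_width: 31.2
```

Emit:
carry_out:
  increments:
    - [0,0,-25,0]
    - [0,0,-50,0]
    - [0,0,-75,0]
    - [0,0,-95,0]
    - [0,0,-100,0]

```text
time_s: 8.52
position: [572.1, 219.9, 265.2]
tool_rot: [[-0.998, 0.07, 0.005], [0.07, 0.998, 0.002], [-0.005, 0.002, -1.0]]
contact_force: [0.2, -0.4, -0.1]
gripper_width: 31.2
```

Run:
```python
from h import *
s=r.state();print(s['position'],yaw(s['tool_rot']),s['gripper_width'],s['contact_force'])
# bin mid pivot, x_in
P=np.array([628,-176.,0]);ex=np.array([.987,-.160,0]);t=P-24*ex;print(t)
plan(s['position'],yaw(s['tool_rot']),(t[0],t[1],275),80.8)
cv2.imwrite('pics/s6.png',cv2.resize(r.snapshot('scene')[100:400,190:590],(800,600)))
```

```text
[572.1 219.9 265.2] 85.98252530952063 31.238802014276366 [ 0.2 -0.4 -0.1]
[ 604.3 -172.2    0. ]
[[-4,-25.9,-0.7,0.3],[-7.9,-51.8,-1.3,0.7],[-11.9,-77.8,-2,1],[-15.9,-103.7,-2.6,1.4],[-19.9,-129.6,-3.3,1.7]]
[[-4.8,-25.8,-0.7,0.3],[-9.5,-51.6,-1.3,0.7],[-14.3,-77.4,-2,1],[-19,-103.2,-2.6,1.4],[-23.8,-128.9,-3.3,1.7]]
[[-5.5,-25.6,-0.7,0.3],[-11.1,-51.3,-1.3,0.7],[-16.6,-76.9,-2,1],[-22.1,-102.5,-2.6,1.4],[-27.6,-128.2,-3.3,1.7]]
```

View pics/s6.png

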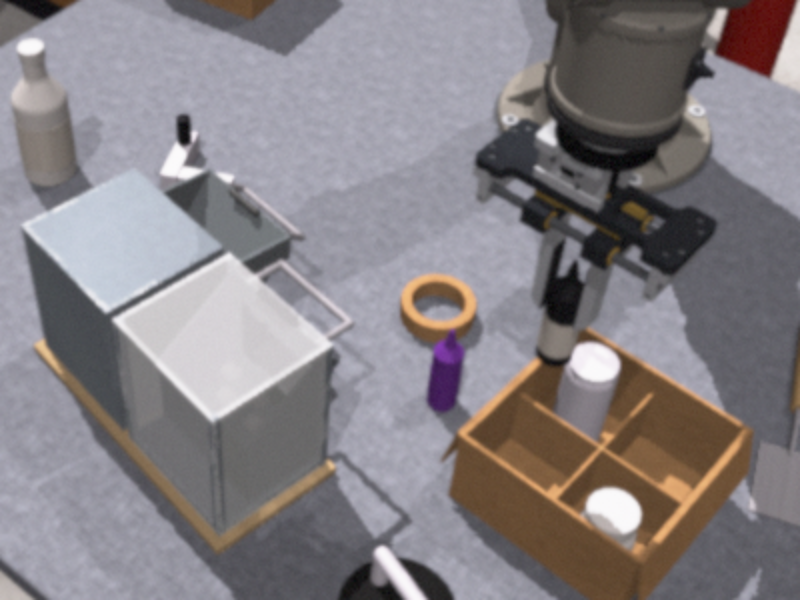

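The bottle is held upright, the can and jar stand, and the solid bin is open. Moving over the bin.

Emit:
carry_out:
  increments:
    - [-4,-26,-2,0.3]
    - [-8,-52,-4,0.7]
    - [-12,-78,-6,1]
    - [-16,-104,-8,1.4]
    - [-20,-130,-10,1.7]

```text
time_s: 8.98
position: [581.5, 86.5, 269.9]
tool_rot: [[-0.995, 0.1, -0.001], [0.1, 0.995, -0.0], [0.001, -0.0, -1.0]]
contact_force: [0.3, -0.7, -0.8]
gripper_width: 31.8
```

Emit:
carry_out:
  increments:
    - [-5,-26,0,0.3]
    - [-9.5,-52,0,0.7]
    - [-14,-77,0,1]
    - [-19,-103,0,1.4]
    - [-23,-129,0,1.7]

```text
time_s: 9.4
position: [591.5, -44.1, 269.8]
tool_rot: [[-0.992, 0.13, -0.001], [0.13, 0.992, 0.0], [0.001, -0.0, -1.0]]
contact_force: [-0.2, 0.6, -1.1]
gripper_width: 31.3
```

Emit:
carry_out:
  increments:
    - [-5.5,-26,0,0.3]
    - [-11,-51,0,0.7]
    - [-16,-77,0,1]
    - [-21,-105,0,1.4]
    - [-26,-128,0,1.7]

```text
time_s: 9.82
position: [600.5, -175.1, 269.6]
tool_rot: [[-0.987, 0.16, -0.001], [0.16, 0.987, -0.0], [0.001, -0.0, -1.0]]
contact_force: [0.4, 0.0, -0.8]
gripper_width: 31.2
```

Run:
```python
from h import *
s=r.state();p=s['position'];print(p,yaw(s['tool_rot']),s['gripper_width'],s['contact_force'])
P=np.array([628,-176.,26]);ex=np.array([.987,-.160,0]);ey=np.array([.16,.987,0]);print('hinge frame',(p-P)@ex,(p-P)@ey,p[2]-26)
```

```text
[ 600.5 -175.1  269.6] 80.79978496846799 31.163125696886006 [ 0.4  0.  -0.8]
hinge frame -27.25383422185472 -3.5460137429208616 243.63907501788782
```

Emit:
carry_out:
  increments:
    - [0,0,22,0]
    - [0,0,48,0]
    - [0,0,74,0]
    - [0,0,98,0]
    - [0,0,118,0]

```text
time_s: 10.23
position: [600.1, -172.8, 149.9]
tool_rot: [[-0.987, 0.159, -0.002], [0.159, 0.987, 0.001], [0.002, 0.0, -1.0]]
contact_force: [0.1, 0.3, -1.7]
gripper_width: 31.3
```

Emit:
carry_out:
  increments:
    - [-3,0,4,0]
    - [-6,0,9,0]
    - [-9,0,14,0]
    - [-12,0,19,0]
    - [-13,0,23,0]

```text
time_s: 10.65
position: [614.1, -175.1, 129.8]
tool_rot: [[-0.987, 0.159, -0.001], [0.159, 0.987, -0.0], [0.001, -0.0, -1.0]]
contact_force: [-10.5, 2.5, 6.7]
gripper_width: 31.4
```

Run:
```python
from h import *
s=r.state();p=s['position'];print(p,yaw(s['tool_rot']),s['gripper_width'],s['contact_force'])
P=np.array([628,-176.,26]);ex=np.array([.987,-.160,0]);ey=np.array([.16,.987,0]);print('hinge frame',(p-P)@ex,(p-P)@ey,p[2]-26)
b=r.snapshot('scene')[130:280,190:390]
cv2.imwrite('pics/s7.png',cv2.resize(b,(800,600),interpolation=3))
```

```text
[ 614.1 -175.1  129.8] 80.8472706787976 31.385766792472083 [-10.5   2.5   6.7]
hinge frame -13.8179100347772 -1.338359488009428 103.84620166660471
```

View pics/s7.png

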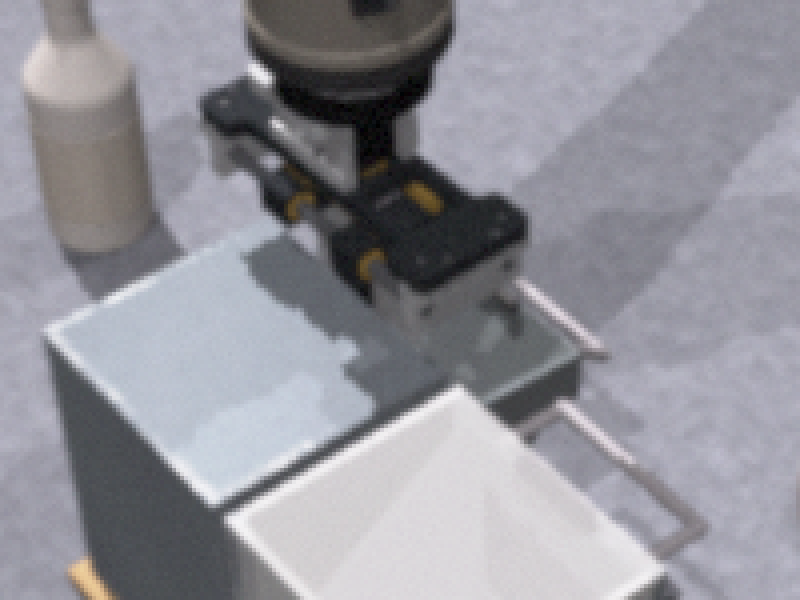

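Contact force points outward (about −10 N in x), so the fingers are probably leaning on the case's top edge. Backing out 4 mm.

Emit:
carry_out:
  increments:
    - [2,0,0,0]
    - [4,0,0,0]
    - [4,0,0,0]
    - [4,0,0,0]
    - [4,0,0,0]

```text
time_s: 11.12
position: [610.5, -174.6, 129.9]
tool_rot: [[-0.987, 0.159, 0.001], [0.159, 0.987, -0.0], [-0.001, -0.0, -1.0]]
contact_force: [0.1, -0.1, -2.9]
gripper_width: 31.2
```

Emit:
carry_out:
  increments:
    - [0,0,2,0]
    - [0,0,4,0]
    - [0,0,6,0]
    - [0,0,8,0]
    - [0,0,8,0]

```text
time_s: 11.53
position: [611.7, -174.6, 122.2]
tool_rot: [[-0.987, 0.159, 0.003], [0.159, 0.987, -0.0], [-0.003, 0.0, -1.0]]
contact_force: [4.2, -1.2, 5.8]
gripper_width: 31.4
```

The bottle's lower edge rests on the sloped panel. Opening slightly so it slides down between the fingers.

Emit:
carry_out:
  increments:
    - [0,0,0,0]
    - [0,0,0,0]
    - [0,0,0,0]
    - [0,0,0,0]
    - [0,0,0,0]
  hand: 0.38

```text
time_s: 11.95
position: [610.0, -174.4, 121.3]
tool_rot: [[-0.987, 0.159, -0.0], [0.159, 0.987, 0.0], [0.0, 0.0, -1.0]]
contact_force: [0.3, 1.0, -0.3]
gripper_width: 35.6
```

Emit:
carry_out:
  increments:
    - [0,0,0,0]
    - [0,0,0,0]
    - [0,0,0,0]
    - [0,0,0,0]
    - [0,0,0,0]
  hand: 0.6

```text
time_s: 12.37
position: [610.3, -174.5, 121.5]
tool_rot: [[-0.987, 0.159, 0.0], [0.159, 0.987, 0.0], [-0.0, 0.0, -1.0]]
contact_force: [-0.2, -1.0, -0.3]
gripper_width: 56.3
```

Emit:
carry_out:
  increments:
    - [0,0,-15,0]
    - [0,0,-35,0]
    - [0,0,-60,0]
    - [0,0,-90,0]
    - [0,0,-120,0]

```text
time_s: 12.78
position: [609.9, -174.3, 242.5]
tool_rot: [[-0.987, 0.159, -0.001], [0.159, 0.987, 0.0], [0.001, 0.0, -1.0]]
contact_force: [1.0, 0.4, 0.1]
gripper_width: 56.5
```

Emit:
carry_out:
  increments:
    - [20,0,0,0]
    - [50,0,0,0]
    - [80,0,0,0]
    - [105,0,0,0]
    - [120,0,0,0]
  hand: 0

```text
time_s: 13.2
position: [489.4, -155.2, 241.5]
tool_rot: [[-0.987, 0.159, -0.001], [0.159, 0.987, -0.001], [0.0, -0.001, -1.0]]
contact_force: [0.0, 0.1, -0.5]
gripper_width: 26.2
```

Run:
```python
from h import *
s=r.state();p=s['position'];print(p,yaw(s['tool_rot']),s['gripper_width'],s['contact_force'],s['time_s'])
b=r.snapshot('scene')[130:280,190:390];t=r.snapshot('top')[170:270,330:410];w=r.snapshot('wrist')
a=np.hstack([cv2.resize(b,(440,330),interpolation=3),cv2.resize(t,(264,330),interpolation=3)])
w=cv2.resize(w,(352,264));z=np.zeros((264,704,3),np.uint8);z[:,:352]=w;cv2.imwrite('pics/s8.png',np.vstack([a,z]))
```

```text
[ 489.4 -155.2  241.5] 80.84890814089853 26.214966930649553 [ 0.   0.1 -0.5] 13.2
```

View pics/s8.png

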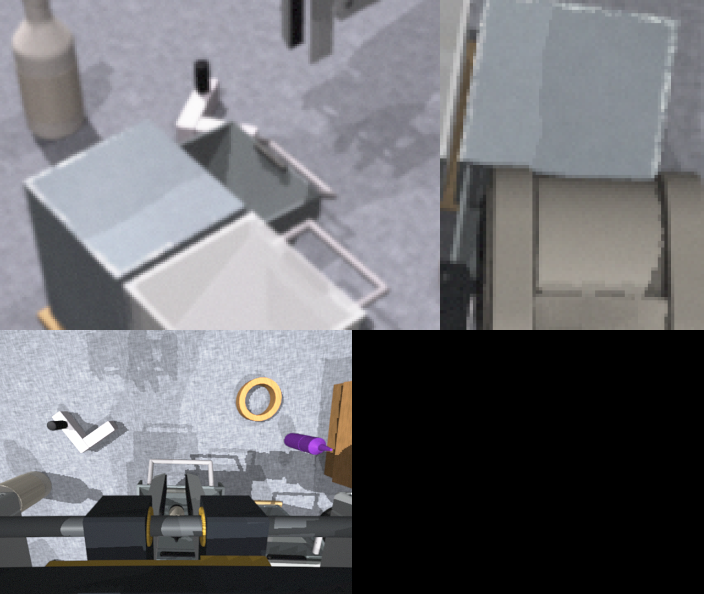

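The bottle is off the fingers and down inside the bin, visible mid-width between the fingers in the wrist view. The bin is still fully forward. Closing the fingers and going in front of the bar to push.

Emit:
carry_out:
  increments:
    - [12,0,0,0]
    - [12,0,30,0]
    - [12,0,68,0]
    - [12,0,106,0]
    - [12,0,146,0]
  hand: 0

```text
time_s: 13.77
position: [480.3, -153.4, 94.4]
tool_rot: [[-0.987, 0.159, 0.002], [0.159, 0.987, 0.0], [-0.001, 0.0, -1.0]]
contact_force: [1.4, -1.0, 0.1]
gripper_width: 0.4
```

Emit:
carry_out:
  increments:
    - [-6,0,0,0]
    - [-14,0,-2,0]
    - [-22,0,-8,0]
    - [-30,0,-14,0]
    - [-38,0,-20,0]

```text
time_s: 14.18
position: [510.9, -158.7, 117.7]
tool_rot: [[-0.987, 0.159, -0.015], [0.159, 0.987, 0.0], [0.015, -0.002, -1.0]]
contact_force: [-60.4, 11.2, 59.6]
gripper_width: 0.5
```

Emit:
carry_out:
  increments:
    - [-8,0,-6,0]
    - [-16,0,-12,0]
    - [-24,0,-17,0]
    - [-32,0,-22,0]
    - [-38,0,-25,0]

```text
time_s: 14.6
position: [557.2, -165.9, 142.7]
tool_rot: [[-0.987, 0.159, 0.003], [0.159, 0.987, -0.0], [-0.003, 0.0, -1.0]]
contact_force: [-0.4, 0.1, 0.4]
gripper_width: 0.4
```

There was an unexpected 60 N spike, then no force. Looking before going on.

Run:
```python
from h import *
s=r.state();p=s['position'];print(p,s['contact_force'],s['time_s'])
b=r.snapshot('scene')[130:300,190:400];w=r.snapshot('wrist');t=r.snapshot('top')
cv2.imwrite('pics/w9.png',w)
b=cv2.resize(b,(480,389),interpolation=3);w=cv2.resize(w[180:400,170:480],(320,227),interpolation=3);t=cv2.resize(t[160:260,320:420],(320,320),interpolation=3)
z=np.zeros((600,800,3),np.uint8);z[:389,:480]=b;z[:320,480:]=t;z[320:547,480:]=w
cv2.imwrite('pics/s9.png',z)
```

```text
[ 557.2 -165.9  142.7] [-0.4  0.1  0.4] 14.6
```

View pics/s9.png

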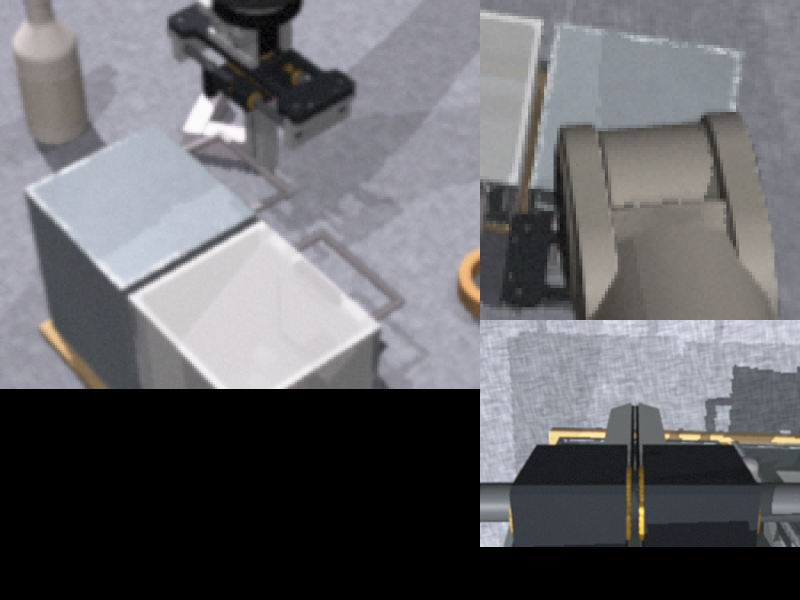

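The bar is now nearly at its shut position, about the same as the window bin's bar. The spike fits friction jamming as the bar rose along the fingers. Pushing the last bit home slowly.

Emit:
carry_out:
  increments:
    - [-2,0,0,0]
    - [-4,0,0,0]
    - [-6,0,0,0]
    - [-8,0,0,0]
    - [-10,0,0,0]

```text
time_s: 15.17
position: [558.9, -166.3, 139.9]
tool_rot: [[-0.987, 0.159, -0.012], [0.159, 0.987, 0.0], [0.012, -0.001, -1.0]]
contact_force: [-34.9, 6.0, 28.2]
gripper_width: 0.6
```

Run:
```python
from h import *
s=r.state();print(s['position'],s['contact_force'])
P=np.array([628,-176.,26]);ex=np.array([.987,-.160,0]);ey=np.array([.16,.987,0])
for a in (0,.05,.1,.15,.2,.25,.3,.4):
    X=-44*np.cos(a)-142*np.sin(a);Z=-44*np.sin(a)+142*np.cos(a)
    B=[P+X*ex+e*ey+[0,0,Z] for e in(-50,50)];print(a,X,Z+26,proj('scene',B).ravel())
print('case front top edge',proj('scene',[P+[0,0,166]+75*e*ey for e in(-1,1)]).ravel())
b=r.snapshot('scene');cv2.imwrite('pics/s10.png',cv2.resize(b[160:240,255:345],(800,711),interpolation=3)[:600])
cv2.imwrite('pics/s10full.png',b)
```

```text
[ 558.9 -166.3  139.9] [-34.9   6.   28.2]
0 -44.0 168.0 [279.5 188.8 310.  213.8]
0.05 -51.042053493814834 165.62345352817536 [282.2 188.2 312.7 213.1]
0.1 -57.956528436082735 162.89792113701924 [284.9 187.7 315.4 212.5]
0.15 -64.72614224043696 159.83021523807966 [287.4 187.4 317.9 212.1]
0.2 -71.33397439791332 156.42800349847363 [290.  187.3 320.4 211.8]
0.25 -77.76350876941063 152.69978967571254 [292.4 187.3 322.8 211.7]
0.3 -83.99867486743688 148.6548923627371 [294.7 187.5 325.1 211.8]
0.4 -95.82408834395531 139.65625408682908 [299.1 188.2 329.4 212.4]
case front top edge [254.5 183.2 300.5 222. ]
```

The bin is at about 0.09 rad, in the catch zone, and the tool is also pressing the bar down (+28 N in z), which works against closing. I back off, go lower, and push while rising so that friction lifts the bar.

Emit:
carry_out:
  increments:
    - [8,0,0,0]
    - [16,0,0,0]
    - [16,0,10,0]
    - [16,0,22,0]
    - [16,0,22,0]

```text
time_s: 15.63
position: [547.9, -164.6, 115.8]
tool_rot: [[-0.987, 0.159, -0.003], [0.159, 0.987, 0.001], [0.003, 0.0, -1.0]]
contact_force: [-1.2, -0.1, -0.2]
gripper_width: 0.5
```

Emit:
carry_out:
  increments:
    - [-4,0,0,0]
    - [-7,0,-1,0]
    - [-10,0,-4,0]
    - [-13,0,-7,0]
    - [-16,0,-10,0]

```text
time_s: 16.05
position: [564.8, -167.1, 128.7]
tool_rot: [[-0.987, 0.159, -0.001], [0.159, 0.987, 0.0], [0.001, 0.0, -1.0]]
contact_force: [-1.0, -0.6, -1.4]
gripper_width: 0.6
```

Emit:
carry_out:
  increments:
    - [-2,0,-1,0]
    - [-4,0,-2,0]
    - [-6,0,-3,0]
    - [-8,0,-4,0]
    - [-10,0,-5,0]

```text
time_s: 16.47
position: [569.3, -168.0, 131.1]
tool_rot: [[-0.987, 0.159, -0.011], [0.159, 0.987, 0.002], [0.011, -0.0, -1.0]]
contact_force: [-32.1, 7.0, -7.8]
gripper_width: 0.4
```

32 N of hard resistance at the shut position. Retreating and comparing with the initial image.

Emit:
carry_out:
  increments:
    - [8,0,0,0]
    - [30,0,0,0]
    - [60,0,0,0]
    - [60,0,-40,0]
    - [60,0,-75,0]

```text
time_s: 16.88
position: [512.7, -158.7, 208.4]
tool_rot: [[-0.987, 0.158, -0.004], [0.158, 0.987, 0.001], [0.004, 0.0, -1.0]]
contact_force: [2.1, -0.3, 0.9]
gripper_width: 0.6
```

Emit:
carry_out:
  increments:
    - [0,0,-40,0]
    - [0,0,-80,0]
    - [0,-30,-110,0]
    - [0,-60,-120,0]
    - [0,-90,-120,0]

```text
time_s: 17.3
position: [502.4, -249.4, 332.6]
tool_rot: [[-0.987, 0.158, 0.005], [0.158, 0.987, -0.003], [-0.006, -0.002, -1.0]]
contact_force: [0.4, -0.9, -0.6]
gripper_width: 0.2
```

Run:
```python
from h import *
s=r.state();print(s['position'],s['contact_force'],s['time_s'])
b=r.snapshot('scene');t=r.snapshot('top');cv2.imwrite('pics/s11f.png',b);cv2.imwrite('pics/t11f.png',t)
s0=cv2.imread('pics/scene0.png');t0=cv2.imread('pics/top0.png')
f=lambda A,x0,x1,y0,y1,w,h:cv2.resize(A[y0:y1,x0:x1],(w,h),interpolation=3)
B=(250,345,165,236);T=(325,410,190,260)
z=np.vstack([np.hstack([f(s0,*B,400,300),f(b,*B,400,300)]),np.hstack([f(t0,*T,400,300),f(t,*T,400,300)])])
cv2.imwrite('pics/c12.png',z)
```

```text
[ 502.4 -249.4  332.6] [ 0.4 -0.9 -0.6] 17.3
```

View pics/c12.png

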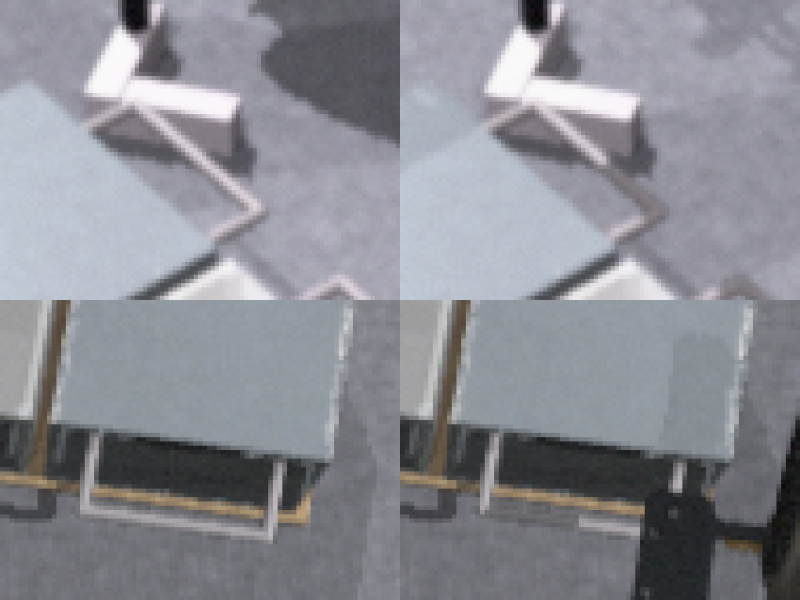

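The bar's corners match the initial picture (scene crop 262,210 in both), so the bin is shut. I'll template-match the other items numerically, then hand in.

Run:
```python
from h import *
t0=cv2.imread('pics/top0.png',0);t=cv2.imread('pics/t11f.png',0);s0=cv2.imread('pics/scene0.png',0);s=cv2.imread('pics/s11f.png',0)
for n,a,b,(x0,x1,y0,y1) in [('solidbar',s0,s,(276,318,185,220)),('winbar',s0,s,(315,370,228,272)),('can/jar+carton',s0,s,(470,512,268,310)),('jar',s0,s,(478,515,340,375)),('tape',s0,s,(385,432,235,275)),('lifter',s0,s,(355,422,370,436)),('clamp',s0,s,(266,306,155,200)),('cleaner',s0,s,(193,230,118,195))]:
    m=cv2.matchTemplate(b[y0-15:y1+15,x0-15:x1+15],a[y0:y1,x0:x1],cv2.TM_CCOEFF_NORMED);_,v,_,p=cv2.minMaxLoc(m);print(n,round(v,2),p[0]-15,p[1]-15)
S=r.state();print(S['contact_force'],S['time_s']);r.sign_off()
```

```text
solidbar 0.93 0 0
winbar 0.78 0 -1
can/jar+carton 0.91 0 0
jar 0.99 0 0
tape 1.0 0 0
lifter 0.93 0 0
clamp 0.99 0 0
cleaner 0.98 0 0
[-0.6 -0.3 -0.5] 17.4
the job is handed in; nothing more can be done
```

The job is handed in at 17.4 s. I tipped the solid grey bin to its stop by its bar, lowered the black bottle in and let it slide from the slightly opened fingers, then pushed the bin shut.

**Last checks**
- The solid bin's bar matches its starting image (0 px shift), so the bin is shut. The window bin's bar also matches to within 1 px, though that match was weaker (score 0.78).
- The can, jar, tape, lifter, clamp and cleaner all show 0 px shift. The arm is clear, with about 1 N of sensor noise.

**What went less smoothly**
- **Closing:** the first push jammed on the bar, with a force of about 85 N (limit 120 N). A second push stalled at about 45 N just before the catch. I then pushed from lower down while rising, and the bin went home.
- **Lowering:** something, probably the fingers, briefly pressed on the edge of the case at about 12 N.
- **Bottle position:** I last saw it through the wrist camera, inside the tipped bin after release. With the bin shut it can't be seen, so its final resting position is inferred.

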